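# Load the vial carriage and index it one hole towards the reader

## Task

Stand the thick sample vial in the wide well and the thin vial in the narrow well of the carriage on the index rail. Then pull up the black knob of the spring lock plunger, slide the carriage one hole towards the white reader and let the pin go fully home in that next hole. Finish while still holding: keep the gripper closed on the knob with the pin fully home, and leave the tip box, the bottle and the beaker where they stand.

Things in the scene. Friction and masses are not known exactly. Their poses are not given: they have to be found in the camera images.
- rail: Fixed index rail with reader: a level aluminium square tube 400 mm long (own y) and 40 mm wide (x), top 45 mm above the bench, with a row of 13 mm holes every 50 mm along its middle. The white reader (120 x 100 mm, 130 mm tall) stands at its +y end, y = +200 to +300 mm. Origin: on the bench under the middle of the tube. It is turned about the vertical.
- carriage (a joint): Travel of the grey carriage (saddle, 60 mm wide, 210 mm long) along the rail's +y, towards the reader, in m: 0 in its first hole, +0.050 in the next hole towards the reader; range -0.05 to +0.10. The pin has 1.5 mm of play either way in a hole and alone locks the carriage. Friction 1.5 N. In a row towards the reader: knob, narrow well 77 mm on, wide well 142 mm on.
- plunger (a joint): Lift of the spring plunger in m: 0 fully home, 0.018 fully pulled. Its pin (10 mm thick, round end) reaches 12 mm into the rail: above 0.012 it is clear and the carriage slides; let down between holes it rides on the rail at 0.012 and springs in when it meets a hole. The spring presses it down with 5 N (home) to 9.5 N (pulled).
- knob (a point): Middle of the plunger's upright black round knob, 30 mm diameter, 36 mm tall: on its axis, 18 mm below its top, 98 mm above the bench when home. Below the knob a 23 mm round steel boss, then 24 mm lower the carriage's plate. Gripped from above; moves only up and down and along with the carriage. Axes are the rail's.
- narrow_well (a point): Centre of the flat floor of the narrow round well, 62 mm above the bench: well 29 mm wide, 28 mm deep, chamfered mouth; the block's top is 90 mm above the bench. It moves with the carriage; axes are the rail's.
- wide_well (a point): Centre of the flat floor of the wide round well, 62 mm above the bench: well 43 mm wide, 28 mm deep, chamfered mouth; the block's top is 90 mm above the bench. It moves with the carriage; axes are the rail's.
- thin_vial: Thin round white capped vial with grey cap, 24 mm diameter, 85 mm tall, standing on the bench, 30 to 55 g. Origin: centre of its underside, z up the vial. Belongs in the narrow well.
- thick_vial: Thick round white capped vial with grey cap, 38 mm diameter, 85 mm tall, standing on the bench, 65 to 125 g. Origin: centre of its underside, z up the vial. Belongs in the wide well.
- tip_box: Bystander: white box with clear lid, 84 x 124 mm, 68 mm tall. Origin under its centre.
- reagent_bottle: Bystander: brown bottle, 60 mm diameter, 120 mm tall. Origin under its centre.
- beaker: Bystander: open white beaker, 70 mm diameter, 75 mm tall. Origin under its centre.
There are look-alikes about, which are no part of the job. What is shaped like the thick_vial but purple or turquoise is not meant.

How it is judged:
By the outcome, as a careful person would: the job done as asked, in the order asked, and still so for the second after the job is handed in, while the arm keeps its last pose, push and grip.
It also fails if it takes over 64 s, if anything falls off the work surface, if the arm or the gripper's body presses on something with over 40 N, if the wrist force passes 120 N, or if a joint passes its speed limit or range.

## Robot

A 6-joint arm with a two-finger parallel gripper is mounted at the origin on the work surface. World frame = base frame: x ahead of the robot, y to its left, z up, the work surface at z = 0. Lengths are in m, angles in rad, forces in N, time in s.
With the tool pointing down it reaches from about 0.25 to 0.725 m from the base axis. Payload 4 kg.
Tool frame: the origin (TCP) lies midway between the tips of the shut fingers; the grasp point (between the pads) lies 19 mm behind it (bot.grasp_offset is the distance from the TCP to the grasp point, in m); z points along the fingers, y is the direction in which the jaws open and shut (so a half turn about z gives the same grasp; the last joint's range is limited). The gripper opens to 85 mm and grips with 20 to 120 N. Pads are 22 mm wide; open, the fingers measure 114 mm over their backs; the gripper's body (76 mm by 85 mm) begins 54 mm behind the grasp point. The pads swing forward as they close: fully open they stand 13 mm farther back than shut.
Start: joints at [-1.297, 0.241, 0.005, 1.335, 0, 1.571], TCP at [0.135, -0.481, 0.231] pointing down, gripper open.
Joint ranges: [-2.72, 2.72], [-1.05, 1.87], [-1.09, 1.28], [-1.99, 2.15], [-1.42, 1.44], [-3.14, 3.14]. Speed limits (rad/s): [2.79, 2.79, 3.14, 3.14, 3.14, 3.14].

## Interface

Orientations are given as a unit quaternion [x, y, z, w].
In Python, from workcell import sensors, optics, bot gives the robot as it stands.
- The arm moves only by the tool apply_moves, never from a script. Its argument "plan" is one flat list of numbers, 6 for each row, row after row: the shift along the tool's x, y, z in m, then the turn, a rotation vector about the tool's x, y, z in rad. In form: [tx, ty, tz, ax, ay, az, tx, ty, tz, ax, ay, az, ...]. A call has 1 to 12 rows; each row is the pose to reach, as a shift and turn from the pose commanded when the call began, along the tool's axes at that moment; what a row does not reach only later rows make up. A row lasts 1/12 s, in which the tool goes at most 41.7 mm and 7.16 degrees, less where a joint would pass 70% of its speed; a pose out of reach is approached as far as the arm can. A call with a gripper value outside its range is refused whole. "grip" is the finger opening in m, from 0 to 0.0854, set as the call begins (left out, the last holds). The fingers move at their own pace and stop on an object; the grip force is fixed at half the most. Time passes only in rows, so rows that repeat a pose let the fingers close. It gives the time, the measured TCP pose, the force and the opening at its end, in the units of the state.
- sensors.get_obs(): the state, without advancing time (a new reading comes with each control period).
- optics.camera(name): name is "side" or "top" or "wrist"; returns a dict with "pixels" (420x560x3 uint8, red, green, blue), "fx", "fy", "cx", "cy" (pixels), "k1" (the pictures are not rectified: a ray, as slopes to the right and down, at radius r is drawn at 1 + k1 r^2 times it, then the intrinsics apply), "pose" (4x4, takes a point from camera to world coordinates); the wrist camera has in their place "tool_from_camera" (4x4, takes a point from camera to tool coordinates, whose origin is the TCP and whose axes are the flange's). Camera axes: x right, y up, looking along -z (the intrinsics and any distortion apply to the point x, -y, -z); pixel columns grow to the right and rows downward; lengths in m; the calibration is good to about 2 mm. A picture is of the moment at which its call begins: read the wrist's pose just before it. There is no depth.
- bot.job_done(): hands the job in, once; it reports no verdict.
The state is a dict: "clock": time; "joint_pos": joint angles; "joint_vel": joint speeds; "tau": joint torques, N m; "eef_pos": TCP position; "tool_rot": TCP orientation; "ft_force": force on the tool from outside, world axes, zero at the start; "ft_torque": the same for the moment, N m; "grip_width": finger opening in m.
Only numpy, scipy, OpenCV 4.12 (cv2) and the standard library are available. Lean on these libraries where they do the work, as an engineer would, in place of code of your own. Each camera call takes 0.05 s, during which the arm holds its last target.

## Working session

There is one attempt and no reset: what is moved stays moved. The work goes in short steps, Python scripts to look and compute and a tool call to move; the robot and the scene stay as the last step left them, time stands still between calls to the robot, and variables do not carry over. Pictures are saved under pics/ and viewed, and the job is handed in when it is done.

Besides the shell and the picture viewer there is one more tool, called after "Request:" as name(argument=value, ...) on one line, values as JSON. apply_moves: Moves the arm, as the interface text tells. Its arguments: {"type":"object","properties":{"plan":{"type":"array","items":{"type":"number"}},"grip":{"type":"number"}},"required":["plan"]}

```bash
ls; mkdir -p pics; cat > h.py <<'E'
import numpy as np,cv2
from scipy.spatial.transform import Rotation as R
from workcell import sensors,optics,bot
def shot(name,fn):
    o=sensors.get_obs(); c=optics.camera(name)
    cv2.imwrite('pics/'+fn,c['pixels'][:,:,::-1])
    if 'pose' in c: P=np.array(c['pose'])
    else:
        T=np.eye(4);T[:3,:3]=R.from_quat(o['tool_rot']).as_matrix();T[:3,3]=o['eef_pos'];P=T@np.array(c['tool_from_camera'])
    K={k:float(c[k]) for k in('fx','fy','cx','cy','k1')}
    np.savez('pics/'+fn+'.npz',P=P,px=c['pixels'],**K)
    return c
class Cam:
    def __init__(s,fn):
        d=np.load('pics/'+fn+'.npz');s.P=d['P'];s.px=d['px'];s.fx,s.fy,s.cx,s.cy,s.k1=[float(d[k]) for k in('fx','fy','cx','cy','k1')]
    def ray(s,u,v):
        q=cv2.undistortPointsIter(np.array([[[u,v]]],float),np.array([[s.fx,0,s.cx],[0,s.fy,s.cy],[0,0,1]]),np.array([s.k1,0,0,0.]),None,None,(3,50,1e-9))[0,0]
        d=s.P[:3,:3]@np.array([q[0],-q[1],-1]);return s.P[:3,3],d
    def at(s,u,v,z):
        o,d=s.ray(u,v);return o+d*(z-o[2])/d[2]
    def proj(s,p):
        c=np.linalg.inv(s.P)@np.append(p,1);x=c[0]/-c[2];y=-c[1]/-c[2];f=1+s.k1*(x*x+y*y)
        return np.array([s.fx*x*f+s.cx,s.fy*y*f+s.cy])
E
python3 - <<'E'
from h import *
for n in('side','top','wrist'):shot(n,n+'0.png')
o=sensors.get_obs();print(o)
for n in('side','top','wrist'):
    c=Cam(n+'0.png');print(n,c.P.round(3),c.fx,c.k1)
E
```

```text
pics
{'clock': 0.15, 'joint_pos': array([-1.29701633e+00,  2.41230649e-01,  4.01092370e-03,  1.33520664e+00,
       -2.52798505e-06,  1.57080082e+00]), 'joint_vel': array([ 0.00092696, -0.00264682,  0.00411991, -0.00022137, -0.00063486,
        0.00123231]), 'tau': array([ 2.47190750e-03, -3.72634792e+01,  2.52638590e+01,  1.23476470e-02,
        1.37513389e-04,  6.56154299e-06]), 'eef_pos': array([ 0.13505226, -0.48090348,  0.23061341]), 'tool_rot': array([ 9.90645163e-01,  1.36460603e-01, -1.12473492e-04, -8.07219572e-04]), 'ft_force': array([-0.53959   ,  0.42579784, -0.24132527]), 'ft_torque': array([0.01260209, 0.00088857, 0.00258126]), 'grip_width': 0.08515483472686323}
side [[-0.918  0.204 -0.339  0.147]
 [-0.396 -0.475  0.786  0.812]
 [-0.001  0.856  0.517  0.64 ]
 [ 0.     0.     0.     1.   ]] 450.5027659707119 -0.031157376370798302
top [[ 0.049  0.974 -0.221  0.301]
 [-0.999  0.049 -0.006 -0.018]
 [ 0.005  0.221  0.975  1.134]
 [ 0.     0.     0.     1.   ]] 402.5480934551437 -0.12058676247608528
wrist [[ 0.271  0.926  0.264  0.203]
 [-0.963  0.261  0.071 -0.461]
 [-0.003 -0.273  0.962  0.373]
 [ 0.     0.     0.     1.   ]] 348.28941450793525 -0.023633968052217184
```

View pics/top0.png

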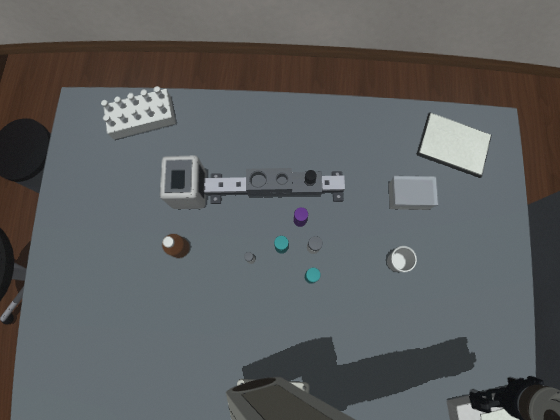

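View pics/side0.png

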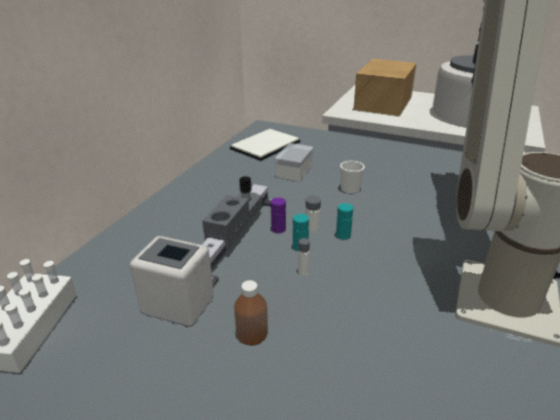

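View pics/wrist0.png

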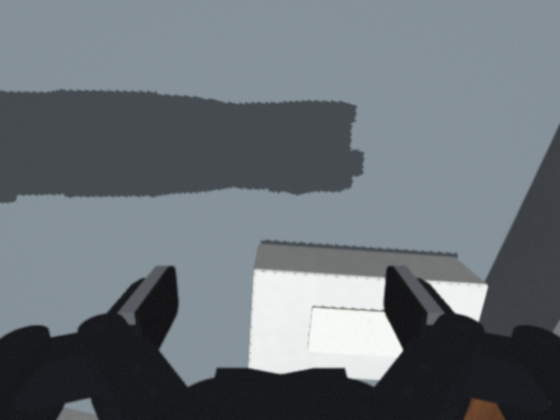

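The top view shows the thick vial's grey cap near (315,244) and the thin one near (250,258). The decoys are at (281,244), (313,275) and (301,216). The knob is near (311,177), the wells near (282,179) and (259,180), and the reader near (182,177).

```bash
python3 - <<'E'
from h import *
c=Cam('top0.png')
im=c.px[140:300,150:450][:,:,::-1]
cv2.imwrite('pics/crop0.png',cv2.resize(im[:,30:230],None,fx=4,fy=4,interpolation=cv2.INTER_CUBIC)[:600])
c2=Cam('side0.png');im=c2.px[160:300,190:370][:,:,::-1]
cv2.imwrite('pics/crop1.png',cv2.resize(im,None,fx=4,fy=4,interpolation=cv2.INTER_CUBIC))
for n,u,v,z in[('knob',311,177,.116),('nar',282,179,.09),('wide',259,180,.09),('thick',315,244,.085),('thin',250,258,.085),('turq',281,244,.085),('turq2',313,275,.085),('purple',301,216,.085)]:
    p=c.at(u,v,z);print(n,p.round(4),c2.proj(p).round(1))
E
```

```text
knob [ 0.6311 -0.0749  0.116 ] [248.4 178.4]
nar [0.6298 0.0021 0.09  ] [234.7 201.6]
wide [0.6239 0.0642 0.09  ] [223.8 214.8]
thick [ 0.4574 -0.0936  0.085 ] [315.6 199.3]
thin [0.4121 0.0747 0.085 ] [308.5 240.1]
turq [ 0.453  -0.0043  0.085 ] [304.  217.6]
turq2 [ 0.3761 -0.0912  0.085 ] [347.3 206.5]
purple [ 0.5309 -0.0537  0.085 ] [281.6 200.8]
```

View pics/crop0.png

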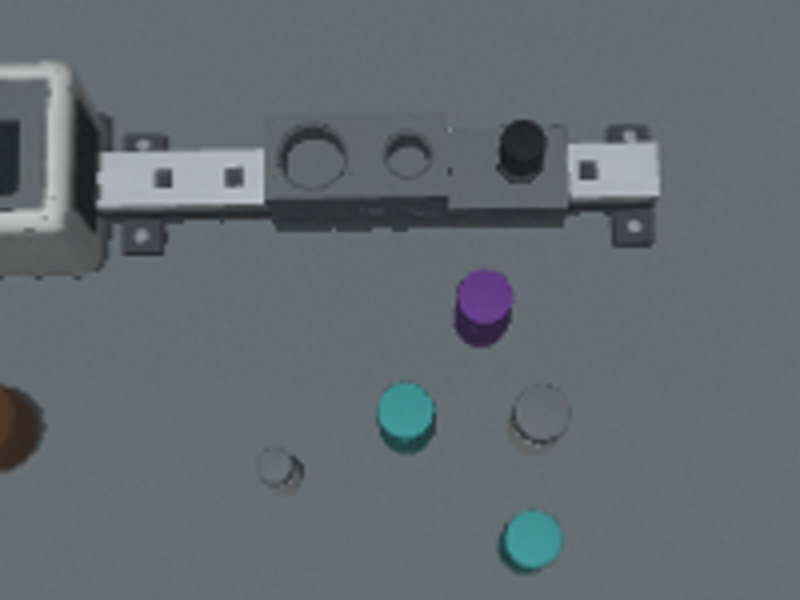

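View pics/crop1.png

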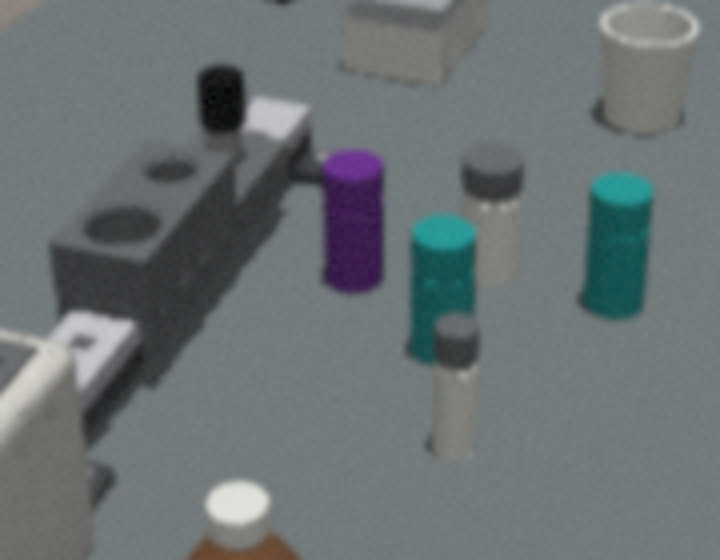

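```bash
cat >> h.py <<'E'
def cmd(x,y,z,phi):
    """tool-frame shift & turn from present measured pose to tool-down pose with tool x at world angle phi deg"""
    o=sensors.get_obs();Rt=R.from_quat(o['tool_rot']);t=Rt.inv().apply(np.array([x,y,z])-o['eef_pos'])
    a=np.radians(phi);X=np.array([np.cos(a),np.sin(a),0]);Z=np.array([0,0,-1.]);M=R.from_matrix(np.c_[X,np.cross(Z,X),Z])
    print('clock',round(o['clock'],2),'shift',t.round(4),'turn',(Rt.inv()*M).as_rotvec().round(4),'pos',o['eef_pos'].round(4),'w',round(o['grip_width'],4))
E
python3 - <<'E'
from h import *
cmd(.5,0,.33,90)
c=Cam('top0.png')
for n,u,v,z in[('knob',523,142,.116),('nar',408,156,.09),('wide',312,157,.09),('h1',164,178,.045),('h2',234,177,.045),('h3',588,170,.045),('thick',541,412,.085),('thin',276,467,.085)]:
    p=c.at(180+u/4-.4,140+v/4-.4,z);print(n,p.round(4))
E
```

```text
clock 0.15 shift [ 0.4814 -0.3645 -0.0988] turn [-1.400e-03 -1.100e-03 -1.297e+00] pos [ 0.1351 -0.4809  0.2306] w 0.0852
knob [ 0.6363 -0.073   0.116 ]
nar [0.6309 0.0032 0.09  ]
wide [0.627  0.0682 0.09  ]
h1 [0.6205 0.1756 0.045 ]
h2 [0.6236 0.1261 0.045 ]
h3 [ 0.6413 -0.1235  0.045 ]
thick [ 0.4611 -0.093   0.085 ]
thin [0.4162 0.0786 0.085 ]
```

Request:
apply_moves(plan=[0.04,-0.03,-0.02,0,0,-0.1,0.08,-0.06,-0.04,0,0,-0.2,0.12,-0.09,-0.06,0,0,-0.3,0.16,-0.12,-0.08,0,0,-0.42,0.2,-0.15,-0.098,0,0,-0.53,0.23,-0.175,-0.098,0,0,-0.64,0.26,-0.2,-0.098,0,0,-0.75,0.29,-0.22,-0.098,0,0,-0.86,0.32,-0.245,-0.098,0,0,-0.97,0.35,-0.265,-0.098,0,0,-1.08,0.38,-0.29,-0.098,0,0,-1.19,0.41,-0.31,-0.098,0,0,-1.297])

```text
clock: 1.15
eef_pos: [0.4279, -0.0937, 0.3293]
tool_rot: [0.705, 0.709, 0.0, 0.0]
ft_force: [0.7, -1.3, 1.9]
grip_width: 0.0857
```

```bash
python3 - <<'E'
from h import *
cmd(.5,0,.33,94)
E
```

```text
clock 1.15 shift [ 0.0932  0.0727 -0.0007] turn [ 0.0003  0.0002 -0.0641] pos [ 0.4279 -0.0937  0.3293] w 0.0857
```

Request:
apply_moves(plan=[0.03,0.024,0,0,0,-0.064,0.06,0.048,0,0,0,-0.064,0.093,0.07,0,0,0,-0.064,0.093,0.07,0,0,0,-0.064,0.093,0.07,0,0,0,-0.064])

```text
clock: 1.57
eef_pos: [0.4977, -0.001, 0.3279]
tool_rot: [0.683, 0.731, -0.001, -0.001]
ft_force: [-0.2, -0.9, -0.3]
grip_width: 0.0854
```

```bash
python3 - <<'E'
from h import *
shot('wrist','w1.png');o=sensors.get_obs();print(o['eef_pos'],abs(o['joint_vel']).max())
c=Cam('w1.png')
for p in[(.6363,-.073,.116),(.6309,.0032,.09),(.627,.0682,.09),(.4611,-.093,.085),(.4162,.0786,.085)]:print(c.proj(np.array(p)).round(1))
E
```

```text
[ 0.49704864 -0.00217056  0.32834336] 0.040442172568390194
[401.3 255.6]
[399.9 182.7]
[406.  122.6]
[244.4 251.4]
[208.6  98.2]
```

View pics/w1.png

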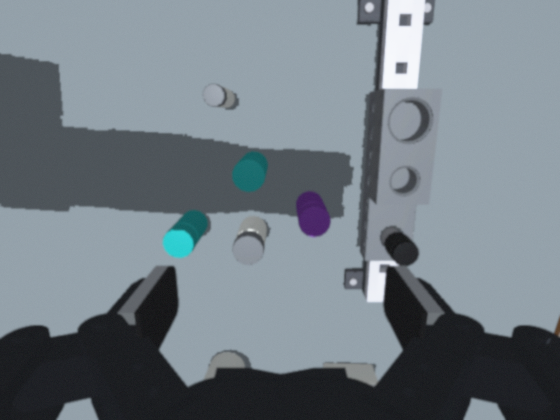

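The wrist view shows the thin cap near (214,96), the thick cap near (248,248), the wide well near (409,120), the narrow well near (404,180) and the knob top near (404,250). I'll enlarge it to measure these better.

```bash
python3 - <<'E'
from h import *
shot('wrist','w2.png')
c=Cam('w2.png');px=c.px[:,:,::-1]
a=cv2.resize(px[70:280,360:450],None,fx=2.8,fy=2.8,interpolation=cv2.INTER_CUBIC)
b=cv2.resize(px[70:280,170:300],None,fx=2.8,fy=2.8,interpolation=cv2.INTER_CUBIC)
cv2.imwrite('pics/w2c.png',np.hstack([b,a]))
g=cv2.cvtColor(px,cv2.COLOR_BGR2GRAY)
for (n,u,v,r,z) in[('thin',214,96,12,.085),('thick',248,248,17,.085),('wide',409,120,21,.09),('nar',404,180,14,.09),('knob',404,250,16,.116)]:
    s=g[v-35:v+35,u-35:u+35];s=cv2.resize(s,None,fx=4,fy=4,interpolation=cv2.INTER_CUBIC)
    h=cv2.HoughCircles(cv2.GaussianBlur(s,(5,5),0),cv2.HOUGH_GRADIENT,1,30,param1=80,param2=15,minRadius=int(r*3.0),maxRadius=int(r*4.6))
    if h is not None:
        for x,y,rr in h[0][:3]:
            U=u-35+x/4-.375;V=v-35+y/4-.375;print(n,round(U,1),round(V,1),rr/4,c.at(U,V,z).round(4))
E
```

```text
thick 250.2 248.5 12.95 [ 0.4671 -0.0901  0.085 ]
wide 400.5 117.2 20.175 [0.62   0.0717 0.09  ]
nar 395.5 173.8 13.55 [0.624  0.0113 0.09  ]
knob 405.5 251.0 13.175 [ 0.6394 -0.069   0.116 ]
```

View pics/w2c.png

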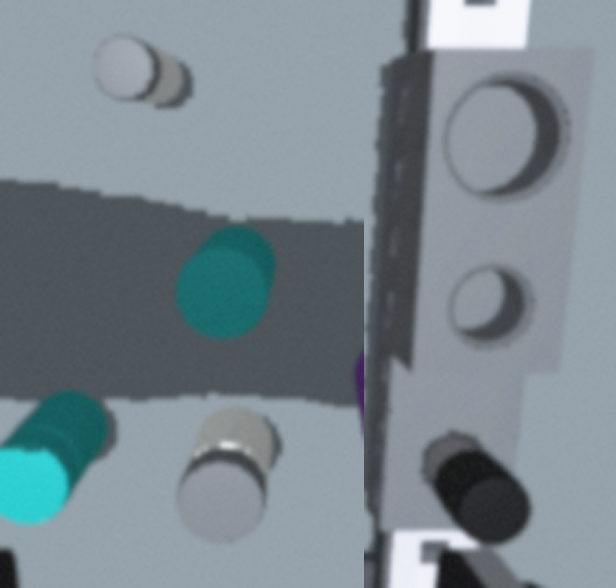

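```bash
python3 - <<'E'
from h import *
c=Cam('w2.png');t=Cam('top0.png')
D=dict(thin=(170+124/2.8,70+68/2.8,.085),thick=(170+221.5/2.8,70+500/2.8,.085),wide=(360+144/2.8,70+136/2.8,.09),nar=(360+128/2.8,70+307/2.8,.09),knob=(360+132/2.8,70+510/2.8,.116))
for n,(u,v,z) in D.items():
    p=c.at(u-.3,v-.3,z);print(n,p.round(4),'top cam crop px',((t.proj(p)-[180,140]+.4)*4).round(1))
cmd(.464,-.0915,.15,45)
E
```

```text
thin [0.4214 0.0822 0.085 ] top cam crop px [271.2 458.9]
thick [ 0.4654 -0.0899  0.085 ] top cam crop px [536.5 405.3]
wide [0.6315 0.0714 0.09  ] top cam crop px [307.7 150.4]
nar [0.636  0.0058 0.09  ] top cam crop px [404.6 148.7]
knob [ 0.6411 -0.0699  0.116 ] top cam crop px [518.5 134.9]
clock 1.67 shift [-0.0862 -0.0381  0.1788] turn [-0.0012  0.0009  0.8496] pos [ 0.4968 -0.003   0.3287] w 0.0853
```

```bash
python3 - <<'E'
from h import *
s=Cam('side0.png')
for n,z,W,T,px in[('thin',.085,(.4214,.0822),(.4162,.0786),(457,328)),('thick',.085,(.4654,-.0899),(.4611,-.093),(493,159)),('knob',.116,(.6411,-.0699),(.6363,-.073),(221,78)),('nar',.09,(.636,.0058),(.6309,.0032),(171,170)),('wide',.09,(.6315,.0714),(.627,.0682),(122,223))]:
    print(n,'side',s.at(190+px[0]/4-.4,160+px[1]/4-.4,z).round(4),'wrist',W,'top',T)
E
```

```text
thin side [0.4191 0.0837 0.085 ] wrist (0.4214, 0.0822) top (0.4162, 0.0786)
thick side [ 0.4634 -0.0905  0.085 ] wrist (0.4654, -0.0899) top (0.4611, -0.093)
knob side [ 0.6375 -0.0678  0.116 ] wrist (0.6411, -0.0699) top (0.6363, -0.073)
nar side [0.6339 0.0062 0.09  ] wrist (0.636, 0.0058) top (0.6309, 0.0032)
wide side [0.6305 0.0698 0.09  ] wrist (0.6315, 0.0714) top (0.627, 0.0682)
```

Request:
apply_moves(plan=[-0.011,-0.005,0.022,0,0,0.11,-0.022,-0.01,0.044,0,0,0.22,-0.033,-0.015,0.066,0,0,0.33,-0.044,-0.02,0.088,0,0,0.44,-0.055,-0.025,0.11,0,0,0.55,-0.066,-0.03,0.13,0,0,0.66,-0.077,-0.035,0.155,0,0,0.77,-0.087,-0.039,0.178,0,0,0.85,-0.087,-0.039,0.178,0,0,0.85,-0.087,-0.039,0.178,0,0,0.85])

```text
clock: 2.5
eef_pos: [0.4622, -0.0932, 0.1509]
tool_rot: [0.924, 0.382, -0.001, -0.001]
ft_force: [0.6, 0.6, 0.7]
grip_width: 0.0858
```

```bash
python3 - <<'E'
from h import *
shot('wrist','w3.png')
c=Cam('w3.png');print(c.proj(np.array([.4633,-.0911,.085])))
cmd(.4633,-.0911,.035,45)
E
```

```text
[280.85332668 224.79526041]
clock 2.55 shift [ 0.0009 -0.0016  0.1172] turn [ 0.0005 -0.0006 -0.001 ] pos [ 0.4637 -0.0929  0.1522] w 0.0852
```

View pics/w3.png

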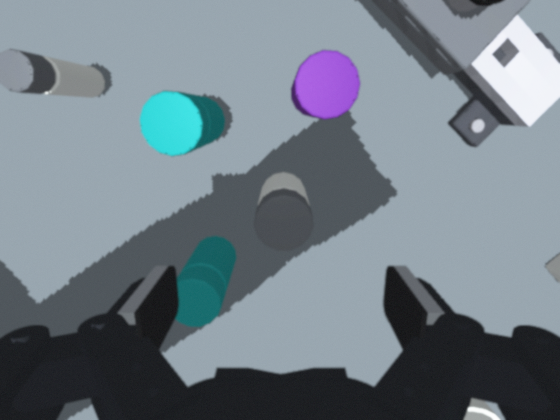

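```bash
python3 - <<'E'
from h import *
c=Cam('w3.png');print(c.at(284,220.5,.085),c.at(311,0,.09))
p=c.at(284,220.5,.085);cmd(.464,-.091,.035,45);cmd(p[0],p[1],.035,45)
E
```

```text
[ 0.46670536 -0.0904949   0.085     ] [ 0.56306561 -0.01391925  0.09      ]
clock 2.55 shift [ 0.0014 -0.0012  0.1172] turn [ 0.0005 -0.0006 -0.001 ] pos [ 0.4637 -0.0929  0.1522] w 0.0852
clock 2.55 shift [0.0037 0.0004 0.1172] turn [ 0.0005 -0.0006 -0.001 ] pos [ 0.4637 -0.0929  0.1522] w 0.0852
```

Request:
apply_moves(plan=[0.002,0,0.03,0,0,0,0.002,0,0.06,0,0,0,0.002,0,0.09,0,0,0,0.002,0,0.11,0,0,0,0.002,0,0.117,0,0,0,0.002,0,0.117,0,0,0])

```text
clock: 3.05
eef_pos: [0.4654, -0.0903, 0.0341]
tool_rot: [0.924, 0.383, -0.0, -0.0]
ft_force: [-0.4, 0.8, 0.3]
grip_width: 0.0856
```

Request:
apply_moves(plan=[0,0,0,0,0,0,0,0,0,0,0,0,0,0,0,0,0,0,0,0,0,0,0,0,0,0,0,0,0,0,0,0,0,0,0,0,0,0,0,0,0,0,0,0,0,0,0,0], grip=0.02)

```text
clock: 3.72
eef_pos: [0.4667, -0.0909, 0.0358]
tool_rot: [0.924, 0.382, 0.001, 0.001]
ft_force: [-1.1, -0.7, 7.0]
grip_width: 0.037
```

```bash
python3 - <<'E'
from h import *
shot('wrist','w4.png');o=sensors.get_obs();print(o['grip_width'],o['eef_pos'],o['ft_force'])
E
```

```text
0.03684375597553466 [ 0.4667543  -0.09091292  0.03574334] [-0.25649158  0.29500453  6.2272669 ]
```

View pics/w4.png

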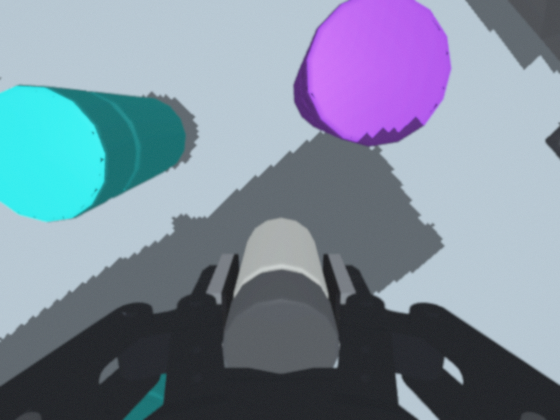

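```bash
python3 - <<'E'
from h import *
c=Cam('w4.png')
o=sensors.get_obs();Rt=R.from_quat(o['tool_rot'])
def tool(p): return Rt.inv().apply(p-o['eef_pos']).round(4)
print('cap far edge',tool(c.at(281,298,.085)),'base far edge',tool(c.at(281,218,0.0)),'cap L/R',tool(c.at(223,345,.085)),tool(c.at(339,345,.085)))
for x in (-.003,0,.003):
  print(x,c.proj(o['eef_pos']+Rt.apply([x+.019,0,.0357-.085])),c.proj(o['eef_pos']+Rt.apply([x+.019,0,.0357])))
cmd(.63,.07,.2,94)
E
```

```text
cap far edge [ 0.0171 -0.0005 -0.0492] base far edge [ 0.0161 -0.0005  0.0358] cap L/R [ 0.0005 -0.0188 -0.0493] [ 0.0005  0.0177 -0.0492]
-0.003 [282.7648527  301.44584694] [281.92870584 218.25081589]
0 [282.78478271 292.54147277] [281.93581041 212.87637318]
0.003 [282.80496692 283.48801028] [281.9429615  207.45429066]
clock 3.77 shift [ 0.2295  0.002  -0.1638] turn [ 3.400e-03 -6.000e-04 -8.558e-01] pos [ 0.4668 -0.0909  0.0357] w 0.0368
```

```bash
python3 - <<'E'
from h import *
cmd(.631,.0735,.17,94)
E
```

```text
clock 3.77 shift [ 2.327e-01  1.000e-04 -1.338e-01] turn [ 3.400e-03 -6.000e-04 -8.558e-01] pos [ 0.4668 -0.0909  0.0357] w 0.0368
```

Request:
apply_moves(plan=[0,0,-0.02,0,0,0,0,0,-0.055,0,0,0,0,0,-0.09,0,0,0,0.015,0,-0.12,0,0,-0.06,0.045,0,-0.134,0,0,-0.17,0.075,0,-0.134,0,0,-0.28,0.107,0,-0.134,0,0,-0.4,0.139,0,-0.134,0,0,-0.52,0.17,0,-0.134,0,0,-0.64,0.2,0,-0.134,0,0,-0.75,0.225,0,-0.134,0,0,-0.83,0.233,0,-0.134,0,0,-0.856])

```text
clock: 4.77
eef_pos: [0.6322, 0.077, 0.1676]
tool_rot: [0.68, 0.733, 0.001, 0.0]
ft_force: [-0.2, 0.8, -1.1]
grip_width: 0.0368
```

Request:
apply_moves(plan=[0,0,0,0,0,0,0,0,0,0,0,0,0,0,0,0,0,0])

```text
clock: 5.02
eef_pos: [0.6292, 0.073, 0.168]
tool_rot: [0.683, 0.731, -0.001, -0.0]
ft_force: [-0.7, -1.3, 0.3]
grip_width: 0.0367
```

```bash
python3 - <<'E'
from h import *
shot('wrist','w5.png');shot('top','t5.png');shot('side','s5.png');o=sensors.get_obs();print(o['grip_width'],o['eef_pos'],o['ft_force'])
c=Cam('s5.png');im=c.px[130:290,150:330][:,:,::-1]
cv2.imwrite('pics/s5c.png',cv2.resize(im,None,fx=3.5,fy=3.5,interpolation=cv2.INTER_CUBIC))
cmd(.631,.0735,.17,94)
E
```

```text
0.03634158590319044 [0.62953467 0.07285727 0.16854141] [-0.07568533 -0.22337484 -0.84385458]
clock 5.17 shift [ 0.0005  0.0015 -0.0015] turn [-0.0002  0.0002 -0.0017] pos [0.6295 0.0729 0.1685] w 0.0363
```

View pics/w5.png

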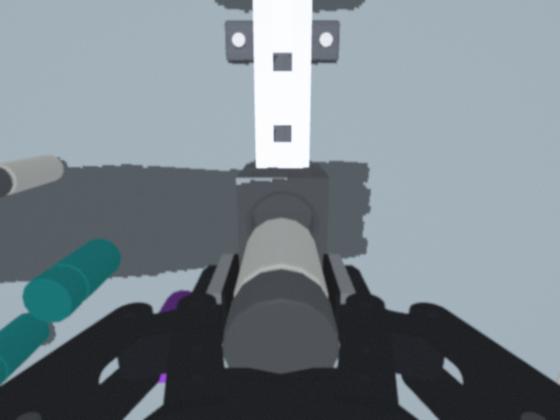

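View pics/s5c.png

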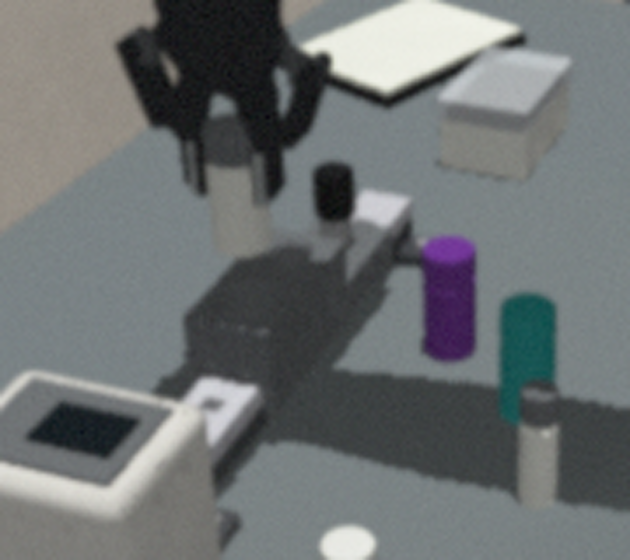

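```bash
python3 - <<'E'
from h import *
c=Cam('w5.png')
im=c.px[150:300,200:360][:,:,::-1].astype(float);im=np.clip(im*1.8,0,255).astype(np.uint8)
cv2.imwrite('pics/w5c.png',cv2.resize(im,None,fx=4,fy=4,interpolation=cv2.INTER_CUBIC))
o=sensors.get_obs();Rt=R.from_quat(o['tool_rot']);
def tool(p): return Rt.inv().apply(p-o['eef_pos']).round(4)
z=o['eef_pos'][2]
print('vial base far',tool(c.at(281,219,z-.0357)),'holes',tool(c.at(282.5,62,.045)),tool(c.at(282.5,133,.045)),'block L/R',tool(c.at(238,180,.09)),tool(c.at(329,180,.09)),'well far',tool(c.at(283,193,.09)))
t=Cam('t5.png');im=t.px[150:220,180:330][:,:,::-1]
cv2.imwrite('pics/t5c.png',cv2.resize(im,None,fx=5,fy=5,interpolation=cv2.INTER_CUBIC))
E
```

```text
vial base far [0.0158 0.0009 0.0357] holes [0.1052 0.0018 0.1235] [0.0558 0.0019 0.1235] block L/R [ 0.0287 -0.0268  0.0785] [0.0288 0.0317 0.0785] well far [0.0202 0.0021 0.0785]
```

View pics/w5c.png

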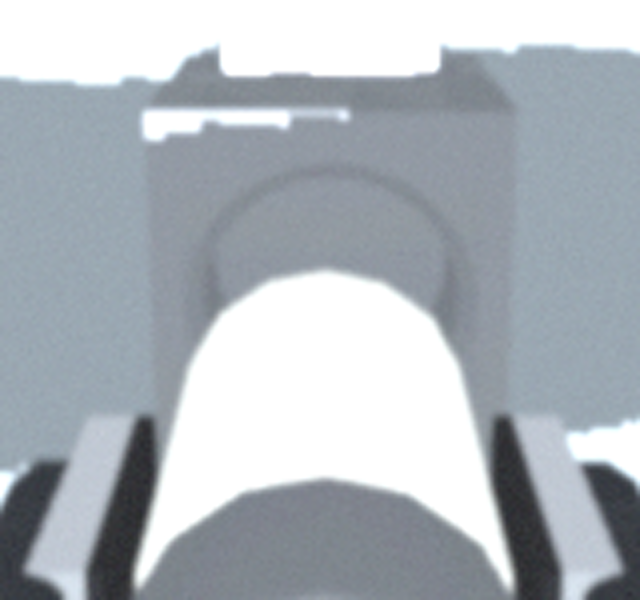

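View pics/t5c.png

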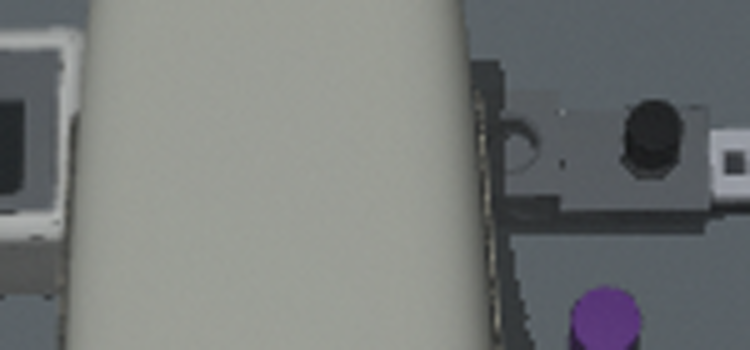

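```bash
python3 - <<'E'
from h import *
c=Cam('w5.png')
o=sensors.get_obs();Rt=R.from_quat(o['tool_rot']);
def tool(x,y,z): return Rt.inv().apply(c.at(200+x/4-.4,150+y/4-.4,z)-o['eef_pos']).round(4)
print('outer far',tool(332,163,.09),'outer LR',tool(188,300,.09),tool(475,300,.09),'end',tool(330,108,.09),'inner far',tool(332,172,.0875))
P=np.array([tool(*p,.09) for p in[(332,163),(270,180),(395,180),(225,215),(440,215),(200,250),(462,250),(188,300),(475,300)]])
A=np.c_[2*P[:,:2],np.ones(len(P))];s=np.linalg.lstsq(A,(P[:,:2]**2).sum(1),rcond=None)[0];print('fit',s[:2],np.sqrt(s[2]+s[0]**2+s[1]**2))
z=o['eef_pos'][2]-.0357
Q=np.array([tool(*p,z) for p in[(322,270),(270,283),(383,285),(222,315),(433,320)]])
A=np.c_[2*Q[:,:2],np.ones(len(Q))];s=np.linalg.lstsq(A,(Q[:,:2]**2).sum(1),rcond=None)[0];print('fit vial',s[:2],np.sqrt(s[2]+s[0]**2+s[1]**2))
E
```

```text
outer far [0.0219 0.0019 0.0785] outer LR [-0.0014 -0.0221  0.0785] [-0.0014  0.0257  0.0785] end [0.031  0.0015 0.0785] inner far [0.0199 0.0019 0.081 ]
fit [-0.00232354  0.00183027] 0.02375325500597478
fit vial [-0.00185185  0.00075929] 0.01855981499786593
```

Request:
apply_moves(plan=[0,0.001,0.01,0,0,0,0,0.001,0.02,0,0,0,0,0.001,0.03,0,0,0,0,0.001,0.038,0,0,0,0,0.001,0.043,0,0,0,0,0.001,0.048,0,0,0,0,0.001,0.053,0,0,0,0,0.001,0.053,0,0,0])

```text
clock: 5.83
eef_pos: [0.6306, 0.0741, 0.1137]
tool_rot: [0.682, 0.731, -0.001, -0.001]
ft_force: [-0.6, 0.2, -0.8]
grip_width: 0.0369
```

```bash
python3 - <<'E'
from h import *
shot('wrist','w6.png');o=sensors.get_obs();print(o['grip_width'],o['eef_pos'],o['ft_force'],o['ft_torque'])
c=Cam('w6.png');im=c.px[150:300,200:360][:,:,::-1].astype(float);im=np.clip(im*1.8,0,255).astype(np.uint8)
cv2.imwrite('pics/w6c.png',cv2.resize(im,None,fx=4,fy=4,interpolation=cv2.INTER_CUBIC))
E
```

```text
0.036672299727994934 [0.63085079 0.07414486 0.11446379] [-0.24209539  0.19211275 -0.53071257] [ 0.01369126 -0.02966733 -0.03028427]
```

View pics/w6c.png

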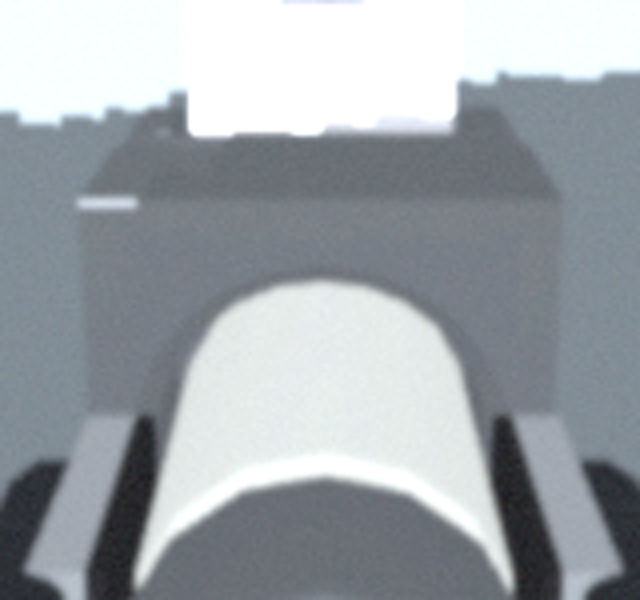

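The vial has entered the well with no side force.

Request:
apply_moves(plan=[0,0,0.005,0,0,0,0,0,0.01,0,0,0,0,0,0.013,0,0,0,0,0,0.015,0,0,0,0,0,0.016,0,0,0,0,0,0.016,0,0,0])

```text
clock: 6.38
eef_pos: [0.6311, 0.0741, 0.0988]
tool_rot: [0.682, 0.731, -0.0, -0.0]
ft_force: [-0.3, 0.2, -0.3]
grip_width: 0.037
```

Request:
apply_moves(plan=[0,0,0.001,0,0,0,0,0,0.002,0,0,0,0,0,0.002,0,0,0])

```text
clock: 6.63
eef_pos: [0.6315, 0.0741, 0.0978]
tool_rot: [0.682, 0.731, 0.0, 0.0]
ft_force: [-0.5, 0.0, 2.8]
grip_width: 0.0368
```

Request:
apply_moves(plan=[0,0,0,0,0,0,0,0,0,0,0,0,0,0,0,0,0,0,0,0,0,0,0,0,0,0,0,0,0,0,0,0,-0.02,0,0,0,0,0,-0.05,0,0,0,0,0,-0.08,0,0,0,0,0,-0.11,0,0,0,0,0,-0.12,0,0,0], grip=0.085)

```text
clock: 7.47
eef_pos: [0.6333, 0.0744, 0.2227]
tool_rot: [0.682, 0.731, 0.003, 0.003]
ft_force: [0.9, -0.1, 0.7]
grip_width: 0.0845
```

```bash
python3 - <<'E'
from h import *
shot('wrist','w7.png')
o=sensors.get_obs();print(o['joint_pos'].round(2))
cmd(.419,.081,.16,94)
E
```

```text
[0.12 0.52 0.39 1.44 0.   1.62]
clock 7.52 shift [ 0.0216 -0.2143  0.061 ] turn [ 0.0096 -0.0005  0.0002] pos [0.6337 0.0744 0.223 ] w 0.0852
```

View pics/w7.png

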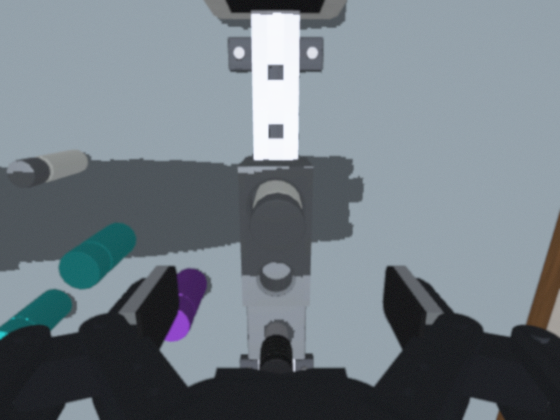

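Thick vial stands upright in the wide well. Now to the thin vial.

Request:
apply_moves(plan=[0.003,-0.03,0,0.005,0,0,0.006,-0.06,0,0.0096,0,0,0.009,-0.09,0.01,0.0096,0,0,0.012,-0.12,0.02,0.0096,0,0,0.015,-0.15,0.035,0.0096,0,0,0.018,-0.18,0.05,0.0096,0,0,0.0215,-0.205,0.06,0.0096,0,0,0.0215,-0.214,0.061,0.0096,0,0,0.0215,-0.214,0.061,0.0096,0,0,0.0215,-0.214,0.061,0.0096,0,0])

```text
clock: 8.35
eef_pos: [0.4172, 0.0807, 0.1564]
tool_rot: [0.682, 0.731, -0.003, -0.003]
ft_force: [0.6, 0.3, 0.4]
grip_width: 0.0853
```

```bash
python3 - <<'E'
from h import *
shot('wrist','w8.png')
cmd(.42,.081,.035,94)
E
```

```text
clock 8.4 shift [1.000e-04 2.600e-03 1.218e-01] turn [-0.0067 -0.0002  0.0001] pos [0.4182 0.0808 0.1568] w 0.085
```

View pics/w8.png

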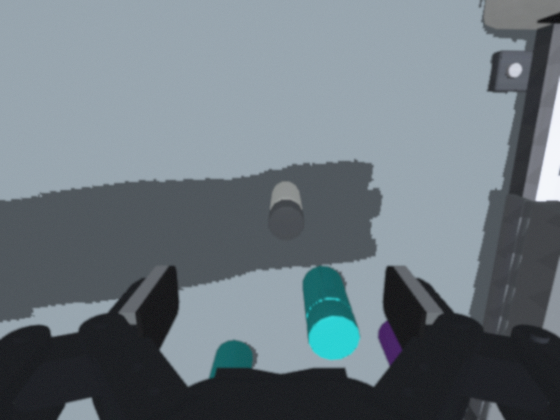

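```bash
python3 - <<'E'
from h import *
c=Cam('w8.png');p=c.at(286,221,.085);print(p);cmd(p[0],p[1],.035,94)
E
```

```text
[0.42091357 0.0840545  0.085     ]
clock 8.4 shift [0.0031 0.0038 0.1218] turn [-0.0067 -0.0002  0.0001] pos [0.4182 0.0808 0.1568] w 0.085
```

Request:
apply_moves(plan=[0.001,0.003,0.03,-0.0067,0,0,0.001,0.003,0.06,-0.0067,0,0,0.001,0.003,0.09,-0.0067,0,0,0.001,0.003,0.11,-0.0067,0,0,0.001,0.003,0.122,-0.0067,0,0,0.001,0.003,0.122,-0.0067,0,0])

```text
clock: 8.9
eef_pos: [0.4181, 0.0814, 0.0318]
tool_rot: [0.682, 0.731, -0.002, -0.002]
ft_force: [-0.6, -0.2, -0.4]
grip_width: 0.0847
```

Request:
apply_moves(plan=[0,0,0,0,0,0,0,0,0,0,0,0,0,0,0,0,0,0,0,0,0,0,0,0,0,0,0,0,0,0,0,0,0,0,0,0,0,0,0,0,0,0,0,0,0,0,0,0,0,0,0,0,0,0], grip=0.01)

```text
clock: 9.65
eef_pos: [0.4189, 0.0819, 0.035]
tool_rot: [0.682, 0.731, -0.0, -0.0]
ft_force: [-0.0, 0.6, 6.8]
grip_width: 0.0231
```

```bash
python3 - <<'E'
from h import *
shot('wrist','w9.png');o=sensors.get_obs();print(o['grip_width'],o['eef_pos'],o['ft_force'])
cmd(.6355,.006,.17,94)
E
```

```text
0.02248208473736356 [0.41892692 0.0818694  0.03495073] [-0.39515606  0.16207828  6.17461327]
clock 9.7 shift [-0.0908  0.2106 -0.1352] turn [-0.0007 -0.0002  0.0002] pos [0.4189 0.0819 0.035 ] w 0.0225
```

View pics/w9.png

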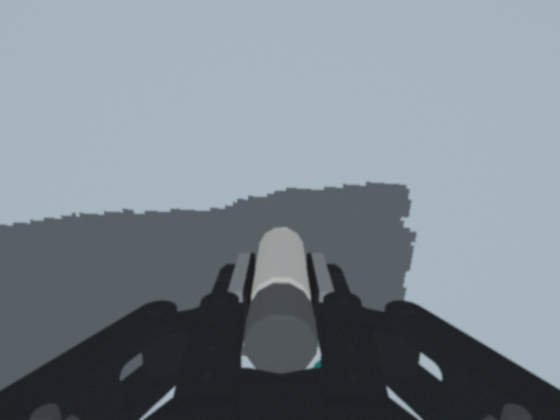

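```bash
python3 - <<'E'
from h import *
c=Cam('w9.png')
o=sensors.get_obs();Rt=R.from_quat(o['tool_rot'])
def tool(p): return Rt.inv().apply(p-o['eef_pos']).round(4)
print('base far',tool(c.at(282,227.5,0.0)),'cap far',tool(c.at(282,317,.085)),'L/R base',tool(c.at(259,240,0)),tool(c.at(304,240,0)))
E
```

```text
base far [0.011  0.0018 0.035 ] cap far [ 0.011   0.0015 -0.05  ] L/R base [ 0.0038 -0.0107  0.035 ] [0.0038 0.0138 0.0349]
```

Request:
apply_moves(plan=[0,0,-0.02,0,0,0,0,0,-0.055,0,0,0,0,0,-0.09,0,0,0,-0.006,0.015,-0.12,0,0,0,-0.018,0.045,-0.135,0,0,0,-0.031,0.075,-0.135,0,0,0,-0.045,0.107,-0.135,0,0,0,-0.058,0.139,-0.135,0,0,0,-0.071,0.17,-0.135,0,0,0,-0.081,0.195,-0.135,0,0,0,-0.087,0.207,-0.135,0,0,0,-0.089,0.211,-0.135,0,0,0])

```text
clock: 10.7
eef_pos: [0.6365, 0.0066, 0.1669]
tool_rot: [0.682, 0.731, -0.002, -0.001]
ft_force: [0.0, -0.4, 0.1]
grip_width: 0.0228
```

Request:
apply_moves(plan=[0,0,0,0,0,0,0,0,0,0,0,0,0,0,0,0,0,0])

```text
clock: 10.95
eef_pos: [0.6338, 0.0082, 0.1684]
tool_rot: [0.682, 0.732, -0.001, -0.002]
ft_force: [0.2, -0.0, -0.5]
grip_width: 0.0226
```

```bash
python3 - <<'E'
from h import *
shot('wrist','w10.png');shot('side','s10.png');o=sensors.get_obs();print(o['grip_width'],o['eef_pos'],o['ft_force'])
c=Cam('w10.png');im=c.px[150:300,200:360][:,:,::-1].astype(float);im=np.clip(im*1.8,0,255).astype(np.uint8)
cv2.imwrite('pics/w10c.png',cv2.resize(im,None,fx=4,fy=4,interpolation=cv2.INTER_CUBIC))
c=Cam('s10.png');im=c.px[100:260,150:330][:,:,::-1].astype(float);im=np.clip(im*1.5,0,255).astype(np.uint8)
cv2.imwrite('pics/s10c.png',cv2.resize(im,None,fx=3.5,fy=3.5,interpolation=cv2.INTER_CUBIC))
cmd(.636,.0078,.17,94)
E
```

```text
0.02206840195672459 [0.6341252  0.00827489 0.16889466] [-0.0196489   0.29113503  0.5761942 ]
clock 11.05 shift [-0.0006  0.0018 -0.0011] turn [-0.0032 -0.0001  0.001 ] pos [0.6341 0.0083 0.1689] w 0.0221
```

View pics/w10c.png

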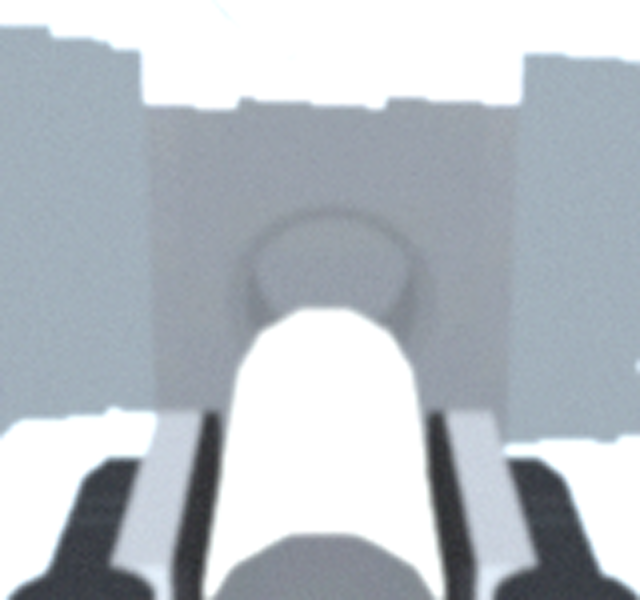

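View pics/s10c.png

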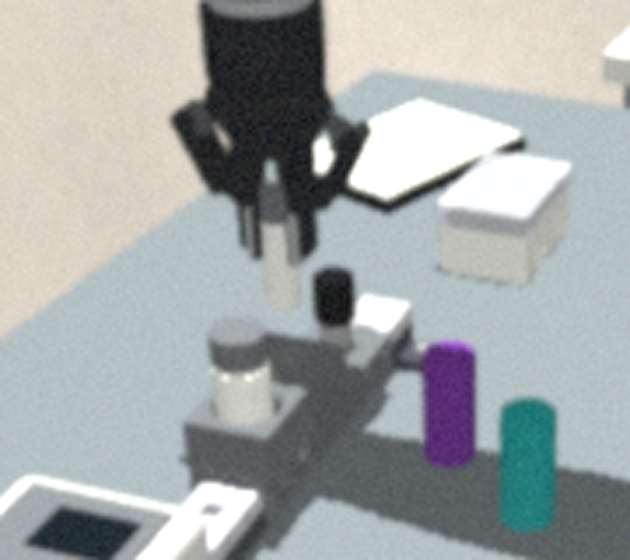

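```bash
python3 - <<'E'
from h import *
c=Cam('w10.png')
o=sensors.get_obs();Rt=R.from_quat(o['tool_rot']);
def tool(x,y,z): return Rt.inv().apply(c.at(200+x/4-.4,150+y/4-.4,z)-o['eef_pos']).round(4)
def fit(P,z):
    P=np.array([tool(*p,z)[:2] for p in P]);A=np.c_[2*P,np.ones(len(P))];s=np.linalg.lstsq(A,(P**2).sum(1),rcond=None)[0];return s[:2].round(4),np.sqrt(s[2]+s[0]**2+s[1]**2).round(4)
print('well',fit([(335,204),(285,218),(385,218),(248,248),(420,248),(232,295),(436,295)],.09))
z=o['eef_pos'][2]-.035
print('vial',fit([(326,308),(300,312),(352,312),(265,332),(387,332),(237,368),(413,368)],z))
print(tool(335,204,.09),tool(326,307,z),tool(150,200,.09),tool(518,200,.09))
E
```

```text
well (array([-0.0024,  0.0023]), np.float64(0.0171))
vial (array([-0.001 ,  0.0009]), np.float64(0.0125))
[0.0148 0.0024 0.0789] [0.0117 0.0009 0.035 ] [ 0.0155 -0.0279  0.079 ] [0.0156 0.0323 0.0788]
```

Request:
apply_moves(plan=[-0.001,0.0015,0.01,-0.003,0,0,-0.001,0.0015,0.02,-0.003,0,0,-0.001,0.0015,0.028,-0.003,0,0,-0.001,0.0015,0.034,-0.003,0,0,-0.001,0.0015,0.039,-0.003,0,0,-0.001,0.0015,0.044,-0.003,0,0,-0.001,0.0015,0.049,-0.003,0,0,-0.001,0.0015,0.053,-0.003,0,0,-0.001,0.0015,0.053,-0.003,0,0])

```text
clock: 11.8
eef_pos: [0.6359, 0.0068, 0.1143]
tool_rot: [0.682, 0.731, -0.001, -0.001]
ft_force: [-0.6, -0.4, -1.1]
grip_width: 0.0225
```

```bash
python3 - <<'E'
from h import *
shot('wrist','w11.png');o=sensors.get_obs();print(o['grip_width'],o['eef_pos'],o['ft_force'],o['ft_torque'])
c=Cam('w11.png');im=c.px[150:300,200:360][:,:,::-1].astype(float);im=np.clip(im*1.5,0,255).astype(np.uint8)
cv2.imwrite('pics/w11c.png',cv2.resize(im,None,fx=4,fy=4,interpolation=cv2.INTER_CUBIC))
E
```

```text
0.022852411314956404 [0.63617774 0.00676837 0.11490133] [-0.54712118  0.34009054 -0.42789083] [-0.01597735 -0.03022783 -0.01093382]
```

View pics/w11c.png

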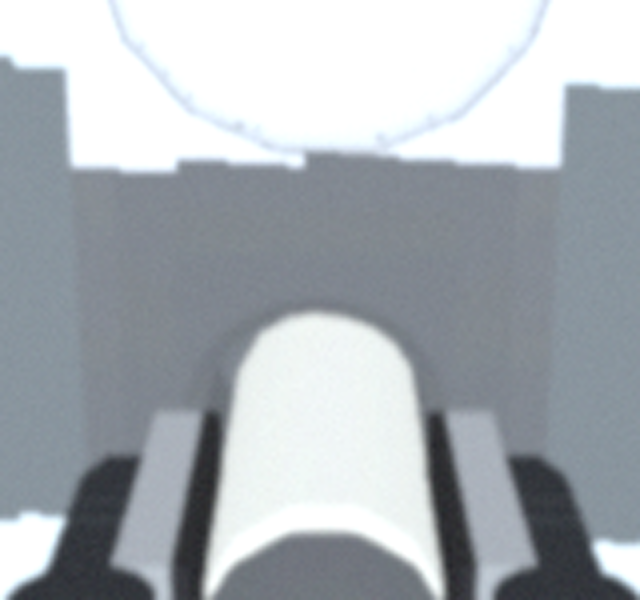

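Request:
apply_moves(plan=[-0.0005,0,0.005,0,0,0,-0.0005,0,0.01,0,0,0,-0.0005,0,0.013,0,0,0,-0.0005,0,0.016,0,0,0,-0.0005,0,0.018,0,0,0,-0.0005,0,0.018,0,0,0])

```text
clock: 12.35
eef_pos: [0.6365, 0.0063, 0.0973]
tool_rot: [0.682, 0.731, -0.0, -0.0]
ft_force: [0.2, -0.2, -1.0]
grip_width: 0.0228
```

Request:
apply_moves(plan=[0,0,0.0005,0,0,0,0,0,0.001,0,0,0,0,0,0.001,0,0,0])

```text
clock: 12.6
eef_pos: [0.6367, 0.0063, 0.097]
tool_rot: [0.682, 0.731, 0.0, 0.0]
ft_force: [-1.6, 0.3, 2.8]
grip_width: 0.0229
```

Request:
apply_moves(plan=[0,0,0,0,0,0,0,0,0,0,0,0,0,0,0,0,0,0,0,0,0,0,0,0,0,0,0,0,0,0,0,0,0,0,0,0,0,0,-0.02,0,0,0,0,0,-0.05,0,0,0,0,0,-0.08,0,0,0,0,0,-0.1,0,0,0,0,0,-0.1,0,0,0], grip=0.085)

```text
clock: 13.52
eef_pos: [0.6394, 0.0064, 0.2026]
tool_rot: [0.682, 0.731, 0.004, 0.004]
ft_force: [0.5, 0.3, 0.9]
grip_width: 0.0847
```

```bash
python3 - <<'E'
from h import *
shot('wrist','w12.png')
# knob: 142mm from wide (.6317,.0716)
d=np.array([-.0698,.9976]);print(np.array([.6317,.0716])-.142*d, np.array([.636,.0060])-.077*d)
cmd(.6415,-.0703,.18,94)
E
```

```text
[ 0.6416116 -0.0700592] [ 0.6413746 -0.0708152]
clock 13.57 shift [-0.0766 -0.0025  0.02  ] turn [0.0069 0.0004 0.0002] pos [0.6385 0.0063 0.1999] w 0.085
```

View pics/w12.png

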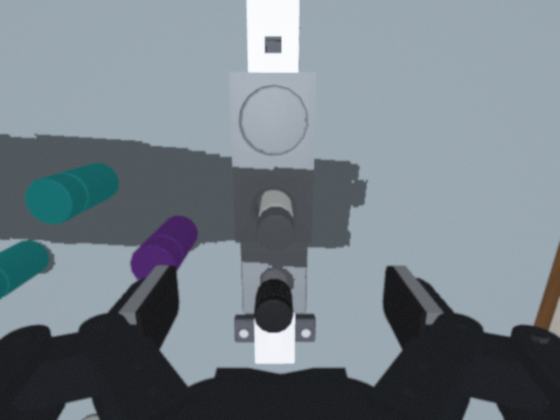

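Request:
apply_moves(plan=[-0.02,-0.0025,0,0.004,0,0,-0.045,-0.0025,0,0.007,0,0,-0.07,-0.0025,0.01,0.007,0,0,-0.0765,-0.0025,0.02,0.007,0,0,-0.0765,-0.0025,0.02,0.007,0,0,-0.0765,-0.0025,0.02,0.007,0,0])

```text
clock: 14.07
eef_pos: [0.638, -0.07, 0.1742]
tool_rot: [0.682, 0.731, -0.004, -0.004]
ft_force: [0.4, 0.2, 0.3]
grip_width: 0.0849
```

```bash
python3 - <<'E'
from h import *
shot('wrist','w13.png');shot('side','s13.png')
cmd(.6415,-.0703,.081,94)
c=Cam('w13.png');print(c.proj(np.array([.6415,-.0703,.116])))
c=Cam('s13.png');im=c.px[100:260,150:330][:,:,::-1].astype(float);im=np.clip(im*1.5,0,255).astype(np.uint8)
cv2.imwrite('pics/s13c.png',cv2.resize(im,None,fx=3.5,fy=3.5,interpolation=cv2.INTER_CUBIC))
E
```

```text
clock 14.17 shift [-0.0014  0.003   0.0951] turn [-0.0078 -0.0007  0.0012] pos [ 0.6391 -0.0691  0.1761] w 0.0848
[285.62309489 233.31950656]
```

View pics/w13.png

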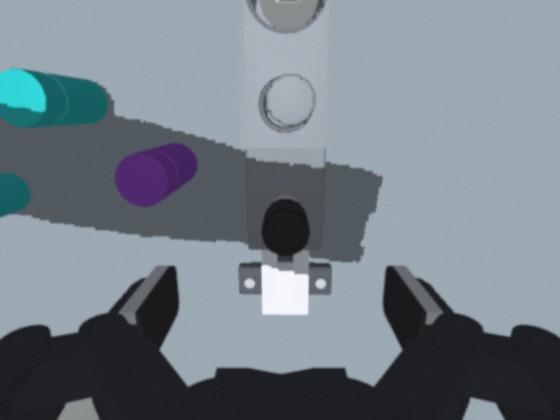

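View pics/s13c.png

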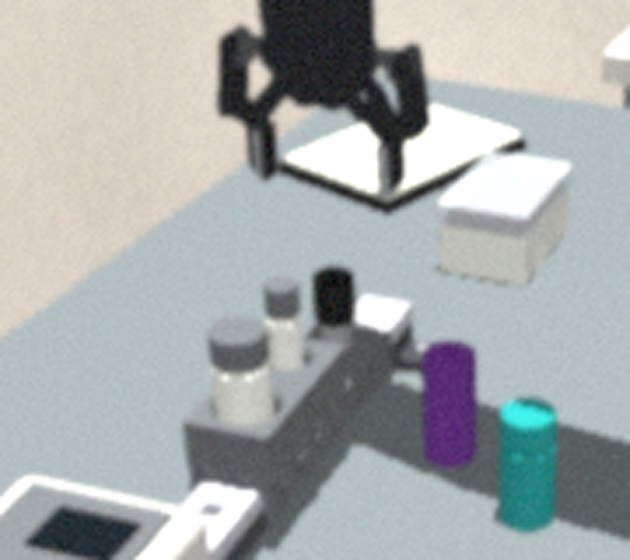

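Both vials stand in their wells, and the knob top near (286,228) agrees with the prediction. Descending on the knob.

Request:
apply_moves(plan=[-0.001,0.003,0.025,-0.008,0,0,-0.001,0.003,0.05,-0.008,0,0,-0.001,0.003,0.07,-0.008,0,0,-0.001,0.003,0.085,-0.008,0,0,-0.001,0.003,0.095,-0.008,0,0,-0.001,0.003,0.095,-0.008,0,0])

```text
clock: 14.67
eef_pos: [0.6403, -0.0696, 0.0792]
tool_rot: [0.681, 0.732, -0.001, -0.001]
ft_force: [-0.4, 0.3, -0.9]
grip_width: 0.0849
```

Request:
apply_moves(plan=[0,0,0,0,0,0,0,0,0,0,0,0,0,0,0,0,0,0,0,0,0,0,0,0,0,0,0,0,0,0,0,0,0,0,0,0,0,0,0,0,0,0,0,0,0,0,0,0,0,0,0,0,0,0], grip=0.015)

```text
clock: 15.42
eef_pos: [0.6404, -0.0712, 0.0831]
tool_rot: [0.682, 0.731, -0.0, -0.0]
ft_force: [-6.1, 0.3, 7.5]
grip_width: 0.0282
```

```bash
python3 - <<'E'
from h import *
shot('wrist','w14.png');o=sensors.get_obs();print(o['grip_width'],o['eef_pos'],o['ft_force'],o['ft_torque'])
E
```

```text
0.028819076656287048 [ 0.64042288 -0.0712585   0.08309399] [-6.3940903   0.55618778  7.34698101] [0.01117713 1.28702876 0.00505626]
```

View pics/w14.png

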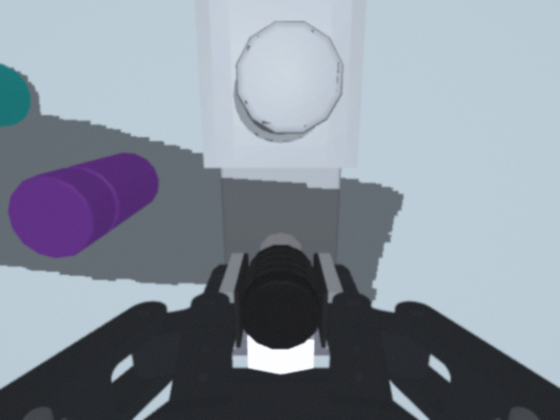

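Request:
apply_moves(plan=[0,-0.001,-0.004,0,0,0,0,-0.001,-0.008,0,0,0,0,-0.001,-0.012,0,0,0,0,-0.001,-0.015,0,0,0,0,-0.001,-0.017,0,0,0,0,-0.001,-0.017,0,0,0,0,-0.001,-0.017,0,0,0])

```text
clock: 16.05
eef_pos: [0.6403, -0.0712, 0.0978]
tool_rot: [0.682, 0.731, -0.0, -0.0]
ft_force: [0.1, -1.6, -9.8]
grip_width: 0.0283
```

```bash
python3 - <<'E'
from h import *
shot('wrist','w15.png');shot('side','s15.png');o=sensors.get_obs();print(o['grip_width'],o['eef_pos'],o['ft_force'],o['ft_torque'])
E
```

```text
0.02899328465941162 [ 0.64031812 -0.07122844  0.09777865] [ 0.22240913 -0.47502696 -9.99589524] [-0.20743764 -0.17552245  0.01273348]
```

View pics/w15.png

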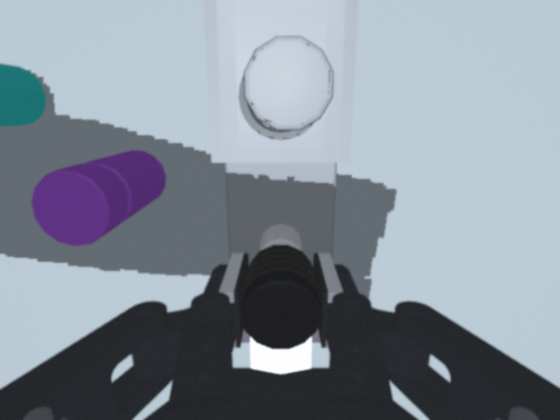

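Request:
apply_moves(plan=[0.002,-0.001,0,0,0,0,0.005,-0.001,0,0,0,0,0.009,-0.001,0,0,0,0,0.014,-0.001,0,0,0,0,0.02,-0.001,0,0,0,0,0.026,-0.001,0,0,0,0,0.032,-0.001,0,0,0,0,0.038,-0.001,0,0,0,0,0.043,-0.001,0,0,0,0,0.047,-0.001,0,0,0,0,0.05,-0.001,0,0,0,0,0.05,-0.001,0,0,0,0])

```text
clock: 17.15
eef_pos: [0.6367, -0.0198, 0.0987]
tool_rot: [0.681, 0.732, 0.001, 0.0]
ft_force: [5.2, 0.9, -10.3]
grip_width: 0.0281
```

```bash
python3 - <<'E'
from h import *
shot('wrist','w16.png');shot('side','s16.png');o=sensors.get_obs();print(o['grip_width'],o['eef_pos'],o['ft_force'],o['ft_torque'])
print((o['eef_pos']-np.array([ 0.64032, -0.07123, 0.09778]))@np.array([-.0698,.9976,0]))
c=Cam('s16.png');im=c.px[100:260,150:330][:,:,::-1].astype(float);im=np.clip(im*1.5,0,255).astype(np.uint8)
cv2.imwrite('pics/s16c.png',cv2.resize(im,None,fx=3.5,fy=3.5,interpolation=cv2.INTER_CUBIC))
E
```

```text
0.028717521280989977 [ 0.63669293 -0.01983056  0.09872439] [ 5.03336057  2.27786102 -9.27374717] [ 0.42184222 -1.07412882 -0.06860736]
0.051529249443987186
```

View pics/w16.png

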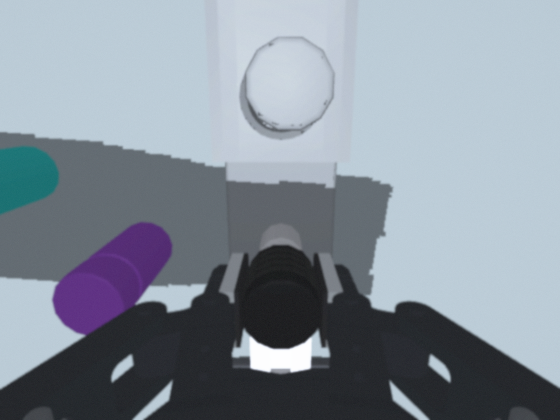

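View pics/s16c.png

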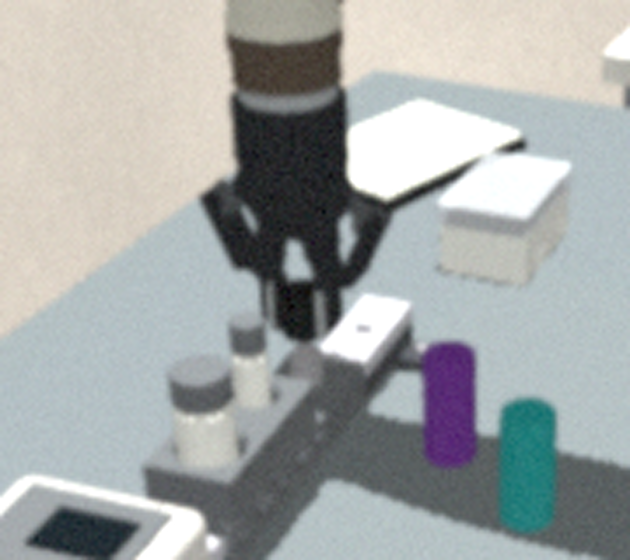

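Request:
apply_moves(plan=[-0.001,0.001,0,0,0,0,-0.0015,0.001,0.003,0,0,0,-0.0015,0.001,0.006,0,0,0,-0.0015,0.001,0.009,0,0,0,-0.0015,0.001,0.012,0,0,0,-0.0015,0.001,0.012,0,0,0])

```text
clock: 17.75
eef_pos: [0.6369, -0.0226, 0.0858]
tool_rot: [0.682, 0.731, 0.0, -0.0]
ft_force: [0.2, 1.8, -6.5]
grip_width: 0.0284
```

Request:
apply_moves(plan=[0,0,0.002,0,0,0,0,0,0.003,0,0,0,0,0,0.004,0,0,0,0,0,0.005,0,0,0,0,0,0.005,0,0,0,0,0,0.005,0,0,0])

```text
clock: 18.25
eef_pos: [0.6371, -0.0229, 0.0831]
tool_rot: [0.682, 0.731, 0.0, 0.001]
ft_force: [-5.4, 1.6, 5.1]
grip_width: 0.0286
```

```bash
python3 - <<'E'
from h import *
shot('wrist','w17.png');shot('side','s17.png');o=sensors.get_obs();print(o['grip_width'],o['eef_pos'],o['ft_force'],o['ft_torque'])
print((o['eef_pos']-np.array([ 0.6404, -0.0712, 0.0831]))@np.array([-.0698,.9976,0]))
c=Cam('s17.png');im=c.px[100:260,150:330][:,:,::-1].astype(float);im=np.clip(im*1.5,0,255).astype(np.uint8)
cv2.imwrite('pics/s17c.png',cv2.resize(im,None,fx=3.5,fy=3.5,interpolation=cv2.INTER_CUBIC))
E
```

```text
0.02868900047472734 [ 0.63703273 -0.02291757  0.08310783] [-6.07311592  0.91817708  5.1178663 ] [ 0.15610479  1.1714708  -0.02879536]
0.0484015870036614
```

View pics/w17.png

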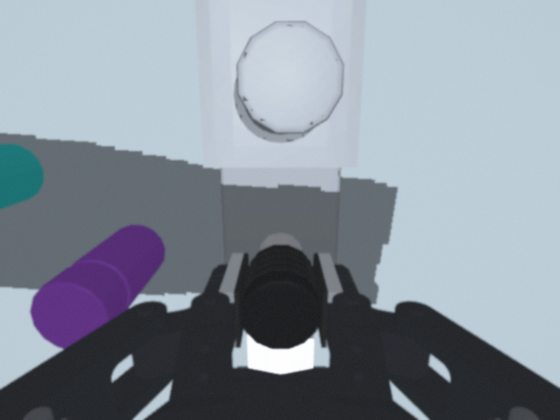

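View pics/s17c.png

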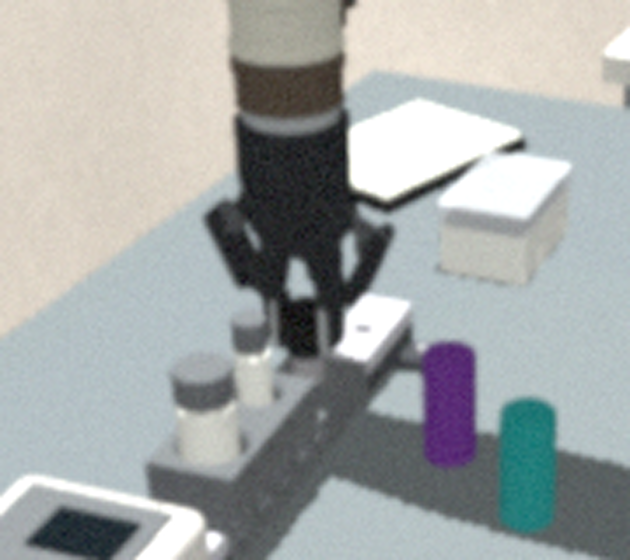

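Request:
apply_moves(plan=[0.0005,-0.0005,0,0,0,0,0.001,-0.001,0,0,0,0,0.001,-0.001,0,0,0,0,0.001,-0.001,0,0,0,0,0.001,-0.001,0,0,0,0])

```text
clock: 18.77
eef_pos: [0.637, -0.0227, 0.0831]
tool_rot: [0.682, 0.731, 0.001, 0.002]
ft_force: [-4.1, -1.6, 5.7]
grip_width: 0.0281
```

```bash
python3 - <<'E'
from h import *
shot('top','t18.png');o=sensors.get_obs();print(o['clock'],o['grip_width'],o['eef_pos'],o['ft_force'])
print((o['eef_pos']-np.array([ 0.6404, -0.0712, 0.0831]))@np.array([-.0698,.9976,0]))
E
```

```text
18.8167 0.028431645089843475 [ 0.63703698 -0.02271322  0.08311188] [-4.10077877 -1.09064747  6.45927204]
0.04860515435250864
```

View pics/t18.png

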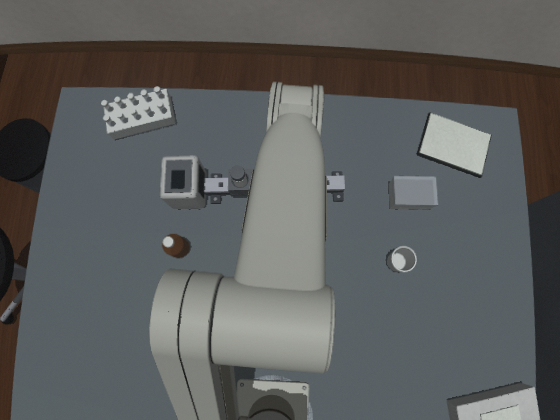

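```bash
python3 -c "
from h import *
print(bot.job_done())"
```

```text
the job is handed in; nothing more can be done
None
```

The job is done and handed in at about 18.8 s of the 64 s. Both vials stand in their wells, and the carriage is one hole nearer the reader. The gripper is still closed on the knob with the pin home.

**Vials:** I put the thick grey-capped vial in the wide well first, then the thin one in the narrow well. The last side view shows both upright.

**Plunger and slide:** I pulled the knob up 14.7 mm, slid the carriage towards the reader and let the knob down. The largest wrist force I read was about 12 N.

**Last checks:**
- **Pin home:** the tool came back to 83.1 mm, the same height as when I first gripped the knob at home. It presses down with about 6 N. The wrist image shows the knob in the same place between the pads, so I saw no sign of slip.
- **Travel:** the tool's net move along the rail read 48.6 mm, against the nominal 50 mm. That is within the pin's 1.5 mm of play either way in each hole. A final 1 mm nudge command moved the tool only 0.2 mm.
- **Bystanders:** the tip box, bottle and beaker look unmoved in the top view.

**Disagreements and limits:** the three cameras' position estimates differed by up to about 6 mm. I therefore lined the vials up with the wells using the wrist camera before lowering them. At the end about 4 N of side force remained on the knob. I did not pull hard along the rail to test the lock.

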